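Wind and play the music box

ROBOT

A 7-joint arm with a two-finger parallel gripper is mounted at the origin on the work surface. World frame = base frame: x ahead of the robot, y to its left, z up, the work surface at z = 0. Lengths are in m, angles in rad, forces in N, time in s.
With the tool pointing down it reaches from about 0.4 to 0.875 m from the base axis. Payload 6.5 kg.
Tool frame: the origin (TCP) lies at the very end of the fingers, on their centre line; the grasp point (between the pads) lies 19 mm behind it; z points along the fingers, y is the line along which they close (so a half turn about z gives the same grasp; the last joint's range is limited). The gripper opens to 88 mm and grips with 3 to 60 N. Pads are 18 mm wide; open, the fingers measure 123 mm over their backs; the gripper's body (75 mm by 187 mm) begins 45 mm behind the grasp point.
Start: joints at [-1.379, 0.536, -0.004, 1.538, 0.003, 1.067, -0.071], TCP at [0.166, 0.629, 0.239] pointing down, gripper open.
Joint ranges: [-2.7, 2.7], [-0.37, 2.16], [-1.27, 1.26], [0.24, 2.4], [-1.31, 4.45], [0.19, 1.91], [-2.76, 2.76]. Speed limits (rad/s): [2.39, 2.39, 3.14, 3.14, 3.14, 3.14, 3.14].

INTERFACE

Orientations are given as a rotation vector (axis times angle).
In Python, from station import robot gives the robot as it stands. The module is installed in compiled form; this text tells all that it offers.
- The arm moves only by the shell command python3 -m handwheel 'ROWS' [OPENING]. ROWS is JSON, a list of rows, each an object of numbers: "x", "y", "z": the shift along the tool's x, y, z in cm; "wx", "wy", "wz": the turn, a rotation vector about the tool's x, y, z in degrees. A call has 1 to 8 rows; each row is the pose to reach, as a shift and turn from the pose commanded when the call began, along the tool's axes at that moment; what a row does not reach only later rows make up. A row lasts 1/8 s, in which the tool goes at most 62.5 mm and 10.7 degrees, less where a joint would pass 70% of its speed; a pose out of reach is approached as far as the arm can. A call with a gripper value outside its range is refused whole. OPENING is the opening, from -1 (shut) to 1 (fully open), set as the call begins (- or left out, the last holds). The fingers move at their own pace and stop on an object; the grip force is fixed at half the most. Time passes only in rows, so rows that repeat a pose let the fingers close. It gives the time, the measured TCP pose, the force, the opening and the grip force at its end, in the units of the state.
- robot.observe(): the state, without advancing time (a new reading comes with each control period).
- robot.capture(name): name is "scene" or "side" or "wrist"; returns the picture (420x560x3 uint8, red, green, blue); there is no depth.
- robot.camera_params(name): a dict with "vfov" (degrees; the focal length in pixels is half the picture's height over the tangent of half this angle, whatever the lens; pixels are square), "cx", "cy" (the principal point, pixels), "camera_from_world" (4x4, takes a point from world to camera coordinates). Camera axes: x right, y up, looking along -z (the intrinsics and any distortion apply to the point x, -y, -z); pixel columns grow to the right and rows downward; lengths in m; the calibration is good to about 2 mm. A picture is of the moment at which its call begins: read the wrist's pose just before it. camera_params takes no time and is no camera call; for the wrist camera it gives the pose at the moment of the call.
- robot.hand_in(): hands the job in; it is judged then, once.
The state is a dict: "time": time; "joints": joint angles; "qd": joint speeds; "joint_torque": joint torques, N m; "eef_pos": TCP position; "ee_rot": TCP orientation; "contact_force": force on the tool from outside, world axes, zero at the start; "ft_torque": the same for the moment, N m; "grip_width": finger opening in m; "grasp_force": force on a finger pad.
Only numpy, scipy, OpenCV 4.12 (cv2) and the standard library are available. Lean on these libraries where they do the work, as an engineer would, in place of code of your own. Each camera call takes 0.05 s, during which the arm holds its last target. There are 200 camera calls.

TASK

Play the music box: lift its lid right back until it rests on its stop, and let go of it. Wind it with the lever inside: raise the lever onto any notch before the last and let go so that the ratchet holds it there by itself, then take it afresh and bring it on over to its last notch (as far as it goes), and let go again. Then press the release button and keep it down until the lever has run all the way back down, let the button come up, and leave the lid open and the ornaments beside the box where they stand.

Things in the scene. Friction and masses are not known exactly. Their poses are not given: they have to be found in the camera images.
- case: The music box: dark wooden case fixed to the table, 200 (x) x 270 (y) x 85 mm high, walls 8 mm, inner floor 12 mm up. Origin: centre of its underside; -x side is the front, +x side carries the lid hinge. Inside: winding lever on the -y half, release button on the +y half, between them a brass drum along x (y -5 to 23 mm, top 43 mm above the table).
- lid: The lid, a 200 x 270 x 12 mm wooden panel, 0.36 kg. Origin at the middle of the hinge line (same point as point lid_hinge); at lid_angle 0 its axes are the case's, the panel covers x from 0 to -200 mm, z from 0 to 12 mm. A brass tab, 30 mm wide in y, 12 mm thick, sticks out 29 mm beyond the middle of its front edge.
- lid_tab (a point): Centre of the part of the brass tab that stands out beyond the lid's front edge: 216 mm from the hinge line, 6 mm up in the lid's frame. It can be pinched across its 30 mm width and turns between the fingers.
- lid_hinge (a point): Middle of the lid's hinge line, on the case's far top edge, 85.5 mm above the table; the line runs along the case's y.
- lid_angle (a joint): Lid angle, rad: 0 closed, 1.85 open, leaning back on its stop. Below upright (1.57) it falls shut, beyond it falls back onto its stop.
- lever: The winding lever: a 10 mm round steel rod from its pivot, with a wooden grip of 16 x 16 mm section from 49 to 113 mm out. Origin on the pivot (same point as point lever_pivot); the lever points along its own -x; at winder 0 its axes are the case's, so that it lies level, pointing to the front, 48 mm above the table.
- lever_grip (a point): Point on the lever's axis in the wooden grip, 85 mm out from the pivot.
- lever_pivot (a point): The lever's pivot, fixed in the case at x +35, y -55, z 48 mm of the case's frame; the pivot axis runs along the case's y.
- winder (a joint): Lever angle, rad: 0 level to the front, 1.57 upright, then over towards the lid. The ratchet holds it at about 0.46, 0.88, 1.30, 1.72 and, last, 2.14; carry it about 0.1 past a notch and it drops back onto it; end stop 2.32. A spring pulls it back to 0 with 2 to 4 N at the grip; it goes back only while the release button is down.
- release_top (a point): Centre of the top of the release button: a round steel push button, 26 mm diameter, in a dark collar, at x 0, y +60 mm of the case, top 58 mm above the table when up.
- release (a joint): Travel of the release button, m: 0 up, 0.007 fully down; it frees the lever beyond about 0.005. Needs about 5 to 8 N; it springs up when let go, and the ratchet then catches the lever at the next notch down.
- statuette: Bystander: dark stone figure, 76 mm diameter, 122 mm high; origin at the centre of its underside.
- coaster: Bystander: round cork coaster, 94 mm diameter, 10 mm thick; origin at the centre of its underside.
- candle: Bystander: amber glass jar candle, 60 mm diameter, 75 mm high; origin at the centre of its underside.

How it is judged:
By the outcome, as a careful person would: the job done as asked, in the order asked, and still so for the second after the job is handed in, with the robot touching nothing.
It also fails if it takes over 72 s, if anything falls off the work surface, if the arm or the gripper's body presses on something with over 40 N, if the wrist force passes 120 N, or if a joint passes its speed limit or range.

## Working session

There is one attempt and no reset: what is moved stays moved. The work goes in short steps, Python scripts to look and compute and a shell command to move; the robot and the scene stay as the last step left them, time stands still between calls to the robot, and variables do not carry over. Pictures are saved under pics/ and viewed, at most 13 in all, crops included, and the job is handed in when it is done.

```bash
mkdir -p pics; ls
python3 - <<'E'
from station import robot
import cv2,numpy as np
s=robot.observe(); print({k:np.round(v,3) for k,v in s.items()})
for n in("scene","side"):
    cv2.imwrite(f"pics/{n}0.png",robot.capture(n)[:,:,::-1])
    p=robot.camera_params(n);print(n,p)
E
```

```text
pics
{'time': np.float64(0.0), 'joints': array([-1.379,  0.537, -0.004,  1.539,  0.003,  1.067, -0.071]), 'qd': array([-0.   , -0.   , -0.   ,  0.001, -0.001,  0.001, -0.   ]), 'joint_torque': array([-0.0000e+00, -5.7098e+01,  9.9100e-01, -2.5161e+01, -5.6000e-02,
        1.8000e-02,  0.0000e+00]), 'eef_pos': array([0.166, 0.628, 0.238]), 'ee_rot': array([-4.040e-01, -3.115e+00,  3.000e-03]), 'contact_force': array([-0.36 , -0.158,  0.097]), 'ft_torque': array([-0.018, -0.022,  0.04 ]), 'grasp_force': np.float64(0.0), 'grip_width': np.float64(0.088)}
scene {'vfov': 45.16341226287786, 'cx': 274.45511176039173, 'cy': 204.69286128323967, 'camera_from_world': array([[-0.84921301,  0.52792946, -0.01130225,  0.43303717],
       [-0.44563608, -0.70502751,  0.55167444,  0.24717516],
       [ 0.28327679,  0.4735258 ,  0.83398296, -1.54166352],
       [ 0.        ,  0.        ,  0.        ,  1.        ]])}
side {'vfov': 50.46137160588044, 'cx': 273.93623519102505, 'cy': 210.55712165993884, 'camera_from_world': array([[ 0.99251967, -0.12206378, -0.00226753, -0.54939194],
       [ 0.0930461 ,  0.74428679,  0.66134681, -0.14044256],
       [-0.0790388 , -0.6566107 ,  0.75007684, -0.88070171],
       [ 0.        ,  0.        ,  0.        ,  1.        ]])}
```

View pics/scene0.png

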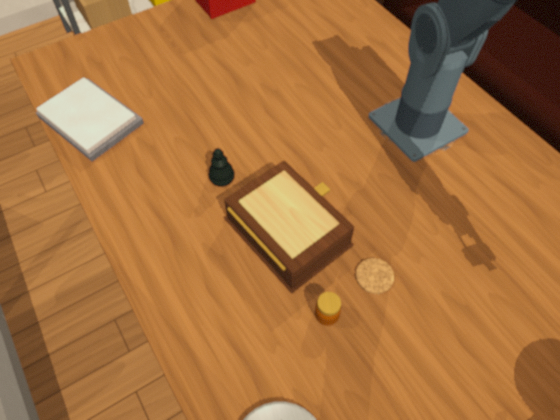

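View pics/side0.png

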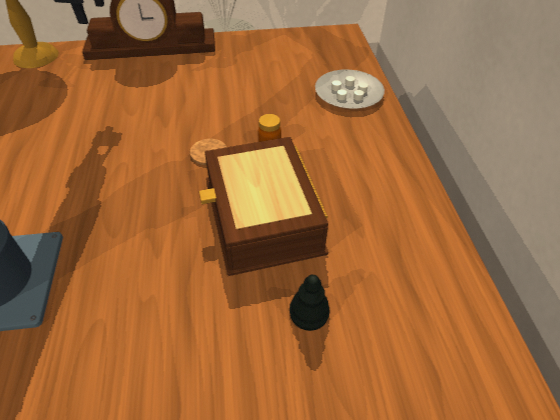

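Scene view: tab at (321,188), inlay on the lid centred about (288,214), statuette (221,170), coaster (375,276) and candle (328,308). Side view: tab (208,195), inlay (264,188).

```bash
cat > h.py <<'E'
import numpy as np,cv2
from station import robot
from scipy.spatial.transform import Rotation as R
def ray(p,uv,H=420):
    f=H/2/np.tan(np.radians(p["vfov"])/2);T=p["camera_from_world"]
    d=np.array([(uv[0]-p["cx"])/f,-(uv[1]-p["cy"])/f,-1]);Rm=T[:3,:3]
    d=Rm.T@d;return -Rm.T@T[:3,3],d/np.linalg.norm(d)
def plane(p,uv,z):
    o,d=ray(p,uv);return o+d*(z-o[2])/d[2]
def tri(p1,u1,p2,u2):
    A=np.zeros((3,3));b=np.zeros(3);L=[]
    for p,u in((p1,u1),(p2,u2)):
        o,d=ray(p,u);M=np.eye(3)-np.outer(d,d);A+=M;b+=M@o;L.append((o,d))
    x=np.linalg.solve(A,b);return x,[np.linalg.norm(np.cross(x-o,d)) for o,d in L]
def proj(p,X):
    f=210/np.tan(np.radians(p["vfov"])/2);c=p["camera_from_world"]@np.r_[X,1]
    return np.array([p["cx"]+f*c[0]/-c[2],p["cy"]+f*c[1]/c[2]])
def tool():
    s=robot.observe();return np.array(s["eef_pos"]),R.from_rotvec(s["ee_rot"]),s
E
cat > m1.py <<'E'
from h import *
P={n:robot.camera_params(n) for n in("scene","side")}
Q={}
for n,win,tw in(("scene",(225,155,355,275),(312,180,332,197)),("side",(205,135,325,240),(198,187,218,204))):
    im=cv2.imread(f"pics/{n}0.png");hsv=cv2.cvtColor(im,cv2.COLOR_BGR2HSV)
    def blob(lo,hi,w):
        m=np.zeros(im.shape[:2],np.uint8);x0,y0,x1,y1=w
        m[y0:y1,x0:x1]=cv2.inRange(hsv,lo,hi)[y0:y1,x0:x1]
        c=max(cv2.findContours(m,0,1)[0],key=cv2.contourArea);return c
    c=blob((15,30,170),(35,170,255),win)
    q=cv2.minEnclosingTriangle and cv2.approxPolyN(cv2.convexHull(c),4,ensure_convex=True).reshape(-1,2)
    t=blob((20,150,150),(35,255,255),tw);M=cv2.moments(t)
    Q[n]=(q,(M["m10"]/M["m00"],M["m01"]/M["m00"]));print(n,q.tolist(),Q[n][1],cv2.contourArea(c),cv2.contourArea(t),cv2.boundingRect(t))
    print("z.0975",[plane(P[n],u,.0975).round(3)[:2].tolist() for u in q],"tab",plane(P[n],Q[n][1],.0955).round(3))
print(tri(P["scene"],Q["scene"][1],P["side"],Q["side"][1]))
for u in Q["scene"][0]:
    best=min((tri(P["scene"],u,P["side"],v) for v in Q["side"][0]),key=lambda r:r[1][0]+0*r[0][0]);print(best[0].round(4),np.round(best[1],4))
E
python3 m1.py
```

```text
scene [[340, 223], [292, 258], [237, 201], [284, 169]] (321.7429718875502, 188.67469879518072) 4344.5 83.0 (315, 183, 14, 12)
z.0975 [[0.448, 0.207], [0.6, 0.225], [0.63, 0.016], [0.475, -0.007]] tab [0.426 0.097 0.095]
side [[312, 213], [236, 228], [217, 156], [283, 145]] (210.29885057471265, 193.90804597701148) 5190.5 43.5 (204, 189, 11, 10)
z.0975 [[0.631, 0.017], [0.481, -0.002], [0.453, 0.206], [0.602, 0.225]] tab [0.435 0.095 0.096]
(array([0.43101553, 0.09718454, 0.09546936]), [np.float64(0.004304774096718543), np.float64(0.004304774096718544)])
[0.4511 0.207  0.0981] [0.0022 0.0022]
[0.6011 0.2249 0.098 ] [0.0009 0.0009]
[0.6302 0.0161 0.0984] [0.0002 0.0002]
[ 0.4789 -0.0045  0.1012] [0.0023 0.0023]
```

Run:
```python
from h import *
sc,sd=robot.camera_params("scene"),robot.camera_params("side")
C=np.array([.5403,.1109]);a=np.radians(7.6);M=np.array([[np.cos(a),np.sin(a)],[-np.sin(a),np.cos(a)]])
for n,p,u,z in(("stat top",sc,(220,152),.117),("stat top",sd,(313,279),.117),("coaster",sc,(375,276),.01),("coaster",sd,(209,151),.01),("candle",sc,(329,300),.075),("candle",sd,(269,121),.075)):
    X=plane(p,u,z);print(n,X.round(3),"case",(M@(X[:2]-C)).round(3))
# pose errors for target: tab grasp
p,r,s=tool()
want=np.stack([np.r_[-np.cos(a),-np.sin(a),0],np.r_[-np.sin(a),np.cos(a),0],[0,0,-1.]],1)
print("turn deg",np.degrees((r.inv()*R.from_matrix(want)).as_rotvec()).round(1))
for zz in(.22,.08):
  for ox in (-.114,):
    T=np.r_[C+M.T@[ox,0],zz];print(T.round(4),"tool cm",(r.inv().apply(T-p)*100).round(1))
```

```text
stat top [ 0.596 -0.133  0.117] case [ 0.023 -0.249]
stat top [ 0.602 -0.144  0.117] case [ 0.027 -0.261]
coaster [0.427 0.339 0.01 ] case [-0.082  0.241]
coaster [0.429 0.328 0.01 ] case [-0.082  0.23 ]
candle [0.58  0.35  0.075] case [0.071 0.232]
candle [0.584 0.345 0.075] case [0.074 0.227]
turn deg [ -0.1  -0.  -22.4]
[0.4273 0.0958 0.22  ] tool cm [-38.9 -44.8   1.9]
[0.4273 0.0958 0.08  ] tool cm [-38.9 -44.8  15.9]
```

```bash
python3 -m handwheel '[{"x":-2,"y":-2.5,"wz":-2},{"x":-5.5,"y":-6.5,"wz":-4},{"x":-9.5,"y":-11,"wz":-7},{"x":-13.5,"y":-15.5,"wz":-10},{"x":-17.5,"y":-20,"wz":-13},{"x":-21.5,"y":-24.5,"wz":-16},{"x":-25,"y":-28.5,"wz":-19},{"x":-28,"y":-32,"wz":-22.4}]' 0.2
cat > g.py <<'E'
from h import *
import sys
# g.py casex casey z tiltdeg : shift/turn in tool units. tilt: tool pointing forward(+case x)
C=np.array([.5403,.1109]);a=np.radians(7.6)
try: C0=np.load("case.npy");C=C0[:2];a=C0[2]
except Exception: pass
B=np.array([[np.cos(a),-np.sin(a),0],[np.sin(a),np.cos(a),0],[0,0,1]])
def pose(cx,cy,z,t):
    t=np.radians(t);zt=B@[np.sin(t),0,-np.cos(t)];y=B@[0,1,0];x=np.cross(y,zt)
    return np.r_[C,0]+B@[cx,cy,z],R.from_matrix(np.stack([x,y,zt],1))
def todo(*g):
    p,r,s=tool();T,Q=pose(*g)
    return (r.inv().apply(T-p)*100).round(1),np.degrees((r.inv()*Q).as_rotvec()).round(1)
def incase():
    p,r,s=tool();return (B.T@(p-np.r_[C,0])).round(4)
if __name__=="__main__": print(todo(*map(float,sys.argv[1:5])),incase())
E
python3 g.py -.114 0 .2 0
```

```text
(array([-38.9, -44.8,   3.9]), array([ -0.1,  -0. , -22.4])) [-0.303   0.5621  0.2379]invalid input at $[0]: expected keys x, y, z, wx, wy, wz
```

```bash
python3 -m handwheel '[{"x":-2,"y":-2.5,"z":0,"wx":0,"wy":0,"wz":-2},{"x":-5.5,"y":-6.5,"z":0,"wx":0,"wy":0,"wz":-4},{"x":-9.5,"y":-11,"z":0,"wx":0,"wy":0,"wz":-7},{"x":-13.5,"y":-15.5,"z":0,"wx":0,"wy":0,"wz":-10},{"x":-17.5,"y":-20,"z":0,"wx":0,"wy":0,"wz":-13},{"x":-21.5,"y":-24.5,"z":0,"wx":0,"wy":0,"wz":-16},{"x":-25,"y":-28.5,"z":0,"wx":0,"wy":0,"wz":-19},{"x":-28,"y":-32,"z":0,"wx":0,"wy":0,"wz":-22.4}]' 0.2
python3 g.py -.114 0 .2 0
```

```text
time: 1.1
eef_pos: [0.3555, 0.2456, 0.2387]
ee_rot: [-0.21, 3.135, -0.0]
contact_force: [0.1, 0.1, -0.3]
grip_width: 0.0528
grasp_force: 0.0
(array([ -5.1, -15.8,   3.9]), array([-0. , -0. ,  0.1])) [-0.1654  0.1579  0.2387]
```

```bash
python3 -m handwheel '[{"x":-1,"y":-4,"z":0,"wx":0,"wy":0,"wz":0},{"x":-2.5,"y":-8.5,"z":0,"wx":0,"wy":0,"wz":0},{"x":-4,"y":-12.5,"z":0,"wx":0,"wy":0,"wz":0},{"x":-5.1,"y":-15.8,"z":0,"wx":0,"wy":0,"wz":0},{"x":-5.1,"y":-15.8,"z":0,"wx":0,"wy":0,"wz":0},{"x":-5.1,"y":-15.8,"z":0,"wx":0,"wy":0,"wz":0}]' 0.2
python3 - <<'E'
from g import *
p=robot.camera_params("wrist");im=robot.capture("wrist")[:,:,::-1]
cv2.imwrite("pics/w1.png",im);np.save("w1.npy",p["camera_from_world"]);print(p["vfov"],p["cx"],p["cy"])
print("pred tab tip/center",[proj(p,np.r_[C,0]+B@q).round(1) for q in([-.129,0,.0975],[-.1145,0,.0975],[-.1,-.135,.0975],[-.1,.135,.0975])],incase())
E
```

```text
time: 1.85
eef_pos: [0.4259, 0.0986, 0.2385]
ee_rot: [0.21, -3.134, -0.0]
contact_force: [-0.5, -0.3, 0.3]
grip_width: 0.0529
grasp_force: 0.0
60.61451183689477 282.5843493201284 216.35180717243597
pred tab tip/center [array([279.4, 188.3]), array([279.5, 205.7]), array([117.2, 222.5]), array([441.7, 222.7])] [-0.115   0.0033  0.2386]
```

View pics/w1.png

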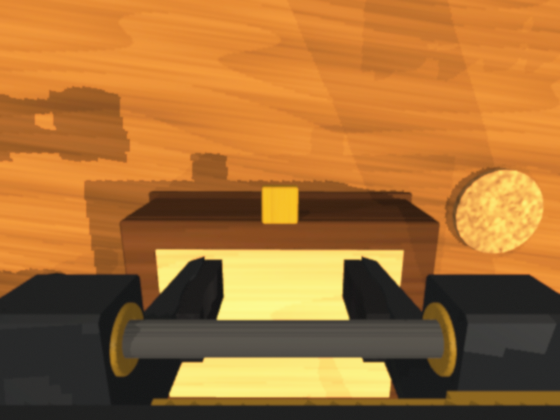

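Wrist view: tab spans (262–298, 187–223), centre (280,205), against a prediction of (279.5,205.7), so the pose is confirmed. Descending.

```bash
python3 -m handwheel '[{"x":0.1,"y":-0.3,"z":4,"wx":0,"wy":0,"wz":0},{"x":0.1,"y":-0.3,"z":8,"wx":0,"wy":0,"wz":0},{"x":0.1,"y":-0.3,"z":12,"wx":0,"wy":0,"wz":0},{"x":0.1,"y":-0.3,"z":15,"wx":0,"wy":0,"wz":0},{"x":0.1,"y":-0.3,"z":16,"wx":0,"wy":0,"wz":0},{"x":0.1,"y":-0.3,"z":16,"wx":0,"wy":0,"wz":0}]' 0.2 && python3 -m handwheel '[{"x":0,"y":0,"z":0,"wx":0,"wy":0,"wz":0},{"x":0,"y":0,"z":0,"wx":0,"wy":0,"wz":0},{"x":0,"y":0,"z":0,"wx":0,"wy":0,"wz":0},{"x":0,"y":0,"z":0,"wx":0,"wy":0,"wz":0}]' -1
cat >> g.py <<'E'
def arc(piv,rad,a0,a1,t0,t1,n,back,off=0,cy=0):
    "rows from current pose: pivot (case x,z), lever angle a0..a1, tilt t0..t1 deg, grip 'back' m behind TCP"
    p,r,s=tool();prev=None
    for k in range(1,n+1):
        f=k/n;th=a0+(a1-a0)*f;t=t0+(t1-t0)*f
        x=piv[0]-rad*np.cos(th)+off*np.sin(th);z=piv[1]+rad*np.sin(th)+off*np.cos(th)
        T,Q=pose(x+back*np.sin(np.radians(t)),cy,z-back*np.cos(np.radians(t)),t)
        d=(r.inv().apply(T-p)*100).round(1);w=np.degrees((r.inv()*Q).as_rotvec()).round(1)
        print('{"x":%g,"y":%g,"z":%g,"wx":%g,"wy":%g,"wz":%g},'%(*d,*w))
E
python3 - <<'E'
from g import *
print(incase());arc((.1,.0855),.216,0,.55,0,12,8,.013,.006)
E
```

```text
time: 2.65
eef_pos: [0.4256, 0.0954, 0.0788]
ee_rot: [0.211, -3.134, -0.0]
contact_force: [0.3, -1.0, 0.4]
grip_width: 0.053
grasp_force: 0.0
time: 3.15
eef_pos: [0.4263, 0.0959, 0.0795]
ee_rot: [-0.21, 3.133, 0.002]
contact_force: [-1.9, 4.3, 7.1]
grip_width: 0.0298
grasp_force: 30.0
[-0.1149  0.0002  0.0795]
{"x":-0,"y":-0,"z":-1.4,"wx":0.1,"wy":-1.4,"wz":0.1},
{"x":-0.3,"y":-0,"z":-2.9,"wx":0.1,"wy":-2.9,"wz":0.1},
{"x":-0.6,"y":-0,"z":-4.3,"wx":0.1,"wy":-4.4,"wz":0.1},
{"x":-1,"y":-0,"z":-5.8,"wx":0.1,"wy":-5.9,"wz":0.1},
{"x":-1.5,"y":-0,"z":-7.2,"wx":0.1,"wy":-7.4,"wz":0.1},
{"x":-2.2,"y":-0,"z":-8.5,"wx":0.1,"wy":-8.9,"wz":0.1},
{"x":-2.9,"y":-0,"z":-9.8,"wx":0.1,"wy":-10.4,"wz":0.1},
{"x":-3.7,"y":-0,"z":-11.1,"wx":0.1,"wy":-11.9,"wz":0.1},
```

```bash
python3 -m handwheel '[{"x":0,"y":0,"z":-1.4,"wx":0,"wy":-1.5,"wz":0},{"x":-0.3,"y":0,"z":-2.9,"wx":0,"wy":-3,"wz":0},{"x":-0.6,"y":0,"z":-4.3,"wx":0,"wy":-4.5,"wz":0},{"x":-1,"y":0,"z":-5.8,"wx":0,"wy":-6,"wz":0},{"x":-1.5,"y":0,"z":-7.2,"wx":0,"wy":-7.5,"wz":0},{"x":-2.2,"y":0,"z":-8.5,"wx":0,"wy":-9,"wz":0},{"x":-2.9,"y":0,"z":-9.8,"wx":0,"wy":-10.5,"wz":0},{"x":-3.7,"y":0,"z":-11.1,"wx":0,"wy":-12,"wz":0}]'
python3 - <<'E'
from g import *
print(incase());arc((.1,.0855),.216,.55,1.1,12,26,8,.013,.006)
E
```

```text
time: 4.15
eef_pos: [0.4616, 0.1005, 0.1898]
ee_rot: [-0.196, 2.927, 0.022]
contact_force: [0.6, 5.4, -4.9]
grip_width: 0.0294
grasp_force: 30.7
[-7.940e-02  1.000e-04  1.898e-01]
{"x":-1.3,"y":-0,"z":-1.1,"wx":0.1,"wy":-1.8,"wz":0.1},
{"x":-2.4,"y":-0,"z":-2,"wx":0.1,"wy":-3.5,"wz":0.1},
{"x":-3.7,"y":-0,"z":-2.9,"wx":0.1,"wy":-5.3,"wz":0.1},
{"x":-5,"y":-0,"z":-3.7,"wx":0.1,"wy":-7,"wz":0.1},
{"x":-6.4,"y":-0,"z":-4.3,"wx":0.1,"wy":-8.8,"wz":0.1},
{"x":-7.8,"y":-0,"z":-4.9,"wx":0.1,"wy":-10.5,"wz":0.1},
{"x":-9.2,"y":-0,"z":-5.4,"wx":0.1,"wy":-12.3,"wz":0.1},
{"x":-10.7,"y":-0,"z":-5.8,"wx":0.1,"wy":-14,"wz":0.1},
```

```bash
python3 -m handwheel '[{"x":-1.2,"y":0,"z":-1.1,"wx":0,"wy":-1.8,"wz":0},{"x":-2.4,"y":0,"z":-2,"wx":0,"wy":-3.5,"wz":0},{"x":-3.7,"y":0,"z":-2.9,"wx":0,"wy":-5.3,"wz":0},{"x":-5,"y":0,"z":-3.7,"wx":0,"wy":-7,"wz":0},{"x":-6.4,"y":0,"z":-4.3,"wx":0,"wy":-8.8,"wz":0},{"x":-7.8,"y":0,"z":-4.9,"wx":0,"wy":-10.5,"wz":0},{"x":-9.2,"y":0,"z":-5.4,"wx":0,"wy":-12.3,"wz":0},{"x":-10.7,"y":0,"z":-5.8,"wx":0,"wy":-14,"wz":0}]'
python3 - <<'E'
from g import *
print(incase());arc((.1,.0855),.216,1.1,1.5,26,36,8,.013,.006)
E
```

```text
time: 5.15
eef_pos: [0.5536, 0.1126, 0.2689]
ee_rot: [-0.18, 2.683, 0.042]
contact_force: [-3.7, 3.5, 0.7]
grip_width: 0.0296
grasp_force: 30.0
[ 1.340e-02 -1.000e-04  2.689e-01]
{"x":-1.1,"y":0,"z":0,"wx":0.1,"wy":-1.3,"wz":0.1},
{"x":-2.2,"y":0,"z":0.1,"wx":0.1,"wy":-2.5,"wz":0.1},
{"x":-3.3,"y":0,"z":0.2,"wx":0.1,"wy":-3.8,"wz":0.1},
{"x":-4.4,"y":0,"z":0.4,"wx":0.1,"wy":-5,"wz":0.1},
{"x":-5.5,"y":0,"z":0.7,"wx":0.1,"wy":-6.3,"wz":0.1},
{"x":-6.5,"y":0,"z":1,"wx":0.1,"wy":-7.5,"wz":0.1},
{"x":-7.6,"y":-0,"z":1.3,"wx":0.1,"wy":-8.8,"wz":0.1},
{"x":-8.6,"y":-0,"z":1.7,"wx":0.1,"wy":-10,"wz":0.1},
```

```bash
python3 -m handwheel '[{"x":-1.1,"y":0,"z":0,"wx":0,"wy":-1.3,"wz":0},{"x":-2.2,"y":0,"z":0.1,"wx":0,"wy":-2.5,"wz":0},{"x":-3.3,"y":0,"z":0.2,"wx":0,"wy":-3.8,"wz":0},{"x":-4.4,"y":0,"z":0.4,"wx":0,"wy":-5,"wz":0},{"x":-5.5,"y":0,"z":0.7,"wx":0,"wy":-6.3,"wz":0},{"x":-6.5,"y":0,"z":1,"wx":0,"wy":-7.5,"wz":0},{"x":-7.6,"y":0,"z":1.3,"wx":0,"wy":-8.8,"wz":0},{"x":-8.6,"y":0,"z":1.7,"wx":0,"wy":-10,"wz":0}]'
python3 - <<'E'
from g import *
print(incase());arc((.1,.0855),.216,1.5,1.85,36,44,8,.013,.006)
E
```

```text
time: 6.15
eef_pos: [0.6391, 0.1238, 0.2915]
ee_rot: [-0.168, 2.506, 0.055]
contact_force: [-2.6, 4.6, 2.8]
grip_width: 0.0296
grasp_force: 30.6
[ 0.0997 -0.0003  0.2915]
{"x":-0.7,"y":0,"z":0.5,"wx":0.1,"wy":-0.9,"wz":0.1},
{"x":-1.4,"y":0,"z":1.1,"wx":0.1,"wy":-1.9,"wz":0.1},
{"x":-2.2,"y":0,"z":1.7,"wx":0.1,"wy":-2.9,"wz":0.1},
{"x":-2.9,"y":0,"z":2.3,"wx":0.1,"wy":-3.9,"wz":0.1},
{"x":-3.6,"y":0,"z":3,"wx":0.1,"wy":-4.9,"wz":0.1},
{"x":-4.2,"y":0,"z":3.7,"wx":0.1,"wy":-5.9,"wz":0.1},
{"x":-4.9,"y":0,"z":4.4,"wx":0.1,"wy":-6.9,"wz":0},
{"x":-5.5,"y":0,"z":5.2,"wx":0.1,"wy":-7.9,"wz":0},
```

```bash
python3 -m handwheel '[{"x":-0.7,"y":0,"z":0.5,"wx":0,"wy":-1,"wz":0},{"x":-1.4,"y":0,"z":1.1,"wx":0,"wy":-2,"wz":0},{"x":-2.2,"y":0,"z":1.7,"wx":0,"wy":-3,"wz":0},{"x":-2.9,"y":0,"z":2.3,"wx":0,"wy":-4,"wz":0},{"x":-3.6,"y":0,"z":3,"wx":0,"wy":-5,"wz":0},{"x":-4.2,"y":0,"z":3.7,"wx":0,"wy":-6,"wz":0},{"x":-4.9,"y":0,"z":4.4,"wx":0,"wy":-7,"wz":0},{"x":-5.4,"y":0,"z":5.1,"wx":0,"wy":-8,"wz":0}]'
python3 -m handwheel '[{"x":0,"y":0,"z":0,"wx":0,"wy":0,"wz":0},{"x":0,"y":0,"z":0,"wx":0,"wy":0,"wz":0},{"x":0,"y":0,"z":0,"wx":0,"wy":0,"wz":0}]' 0.2
python3 -c "
from g import *
print(incase())"
```

```text
time: 7.15
eef_pos: [0.7128, 0.1335, 0.2827]
ee_rot: [-0.159, 2.366, 0.067]
contact_force: [0.3, 2.5, 4.1]
grip_width: 0.0295
grasp_force: 30.0
time: 7.52
eef_pos: [0.7113, 0.1321, 0.2816]
ee_rot: [-0.157, 2.37, 0.063]
contact_force: [1.2, -0.3, 0.8]
grip_width: 0.0531
grasp_force: 1.0
[ 0.1723 -0.0016  0.2816]
```

```bash
python3 -m handwheel '[{"x":0,"y":0,"z":-2,"wx":0,"wy":0,"wz":0},{"x":0,"y":0,"z":-5,"wx":0,"wy":0,"wz":0},{"x":0,"y":0,"z":-9,"wx":0,"wy":0,"wz":0},{"x":0,"y":0,"z":-12,"wx":0,"wy":0,"wz":0}]'
python3 -c "
from g import *
print(todo(-.05,-.055,.2,0),incase())
for n in('side','scene'): cv2.imwrite('pics/%s1.png'%n,robot.capture(n)[:,:,::-1])"
```

```text
time: 8.02
eef_pos: [0.627, 0.1217, 0.368]
ee_rot: [-0.159, 2.371, 0.063]
contact_force: [-0.9, -0.3, 0.6]
grip_width: 0.0527
grasp_force: 0.0
(array([21.6, -5.4,  2.6]), array([-0. , 43.9,  0. ])) [ 0.0874 -0.0008  0.368 ]
```

View pics/side1.png

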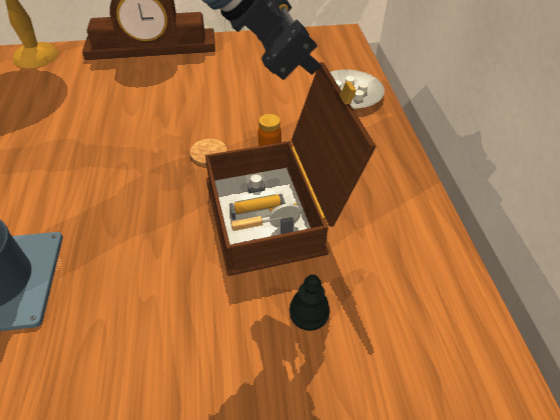

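Side view: the lid leans back open, lever grip near (246,223), drum (257,204), button (256,181). Moving above the lever.

```bash
python3 -m handwheel '[{"x":3,"y":-0.7,"z":0.3,"wx":0,"wy":6,"wz":0},{"x":6,"y":-1.5,"z":0.6,"wx":0,"wy":12,"wz":0},{"x":9,"y":-2.2,"z":1,"wx":0,"wy":18,"wz":0},{"x":12,"y":-3,"z":1.4,"wx":0,"wy":25,"wz":0},{"x":15.5,"y":-4,"z":1.8,"wx":0,"wy":32,"wz":0},{"x":19,"y":-4.8,"z":2.2,"wx":0,"wy":39,"wz":0},{"x":21.6,"y":-5.4,"z":2.6,"wx":0,"wy":43.9,"wz":0},{"x":21.6,"y":-5.4,"z":2.6,"wx":0,"wy":43.9,"wz":0}]' 0
python3 - <<'E'
from g import *
print(incase(),todo(-.05,-.055,.2,0))
p=robot.camera_params("wrist");im=robot.capture("wrist")[:,:,::-1]
cv2.imwrite("pics/w2.png",im);np.save("w2.npy",p["camera_from_world"])
for q in([-.05,-.055,.048],[-.014,-.055,.048],[-.078,-.055,.048],[0,.06,.058],[.035,-.055,.048]): print(q,proj(p,np.r_[C,0]+B@q).round(1))
E
```

```text
time: 9.12
eef_pos: [0.4989, 0.0493, 0.1966]
ee_rot: [0.207, -3.132, 0.001]
contact_force: [0.4, 0.5, 0.3]
grip_width: 0.0438
grasp_force: 0.0
[-0.0492 -0.0556  0.1966] (array([ 0.1,  0.1, -0.3]), array([-0. , -0.2, -0. ]))
[-0.05, -0.055, 0.048] [283.8 202.4]
[-0.014, -0.055, 0.048] [283.8 242.9]
[-0.078, -0.055, 0.048] [283.8 169.2]
[0, 0.06, 0.058] [419.  262.3]
[0.035, -0.055, 0.048] [283.8 294. ]
```

View pics/w2.png

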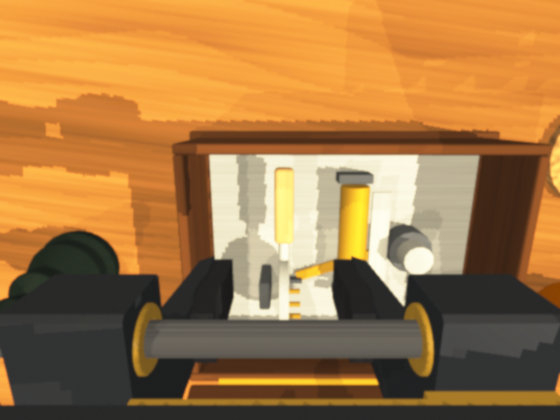

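Wrist view: lever grip (275–293, 168–243), button top (419,260), both within 2 px of prediction. I'll cross-check height with the side view.

Run:
```python
from g import *
sd=robot.camera_params("side");w=dict(robot.camera_params("wrist"))
im=cv2.imread("pics/side1.png");h=cv2.cvtColor(im,cv2.COLOR_BGR2HSV)
m=np.zeros((420,560),np.uint8);m[214:232,228:264]=cv2.inRange(h,(10,90,130),(30,255,255))[214:232,228:264]
c=max(cv2.findContours(m,0,1)[0],key=cv2.contourArea);M=cv2.moments(c);u=(M["m10"]/M["m00"],M["m01"]/M["m00"]);print(u,cv2.boundingRect(c))
for n,a,b in(("grip",u,(284,205.5)),("button",(256.5,178),(419,260))):
    X,e=tri(sd,a,w,b);print(n,(B.T@(X-np.r_[C,0])).round(4),np.round(e,4))
```

```text
(246.526149968494, 222.78134845620667) (231, 216, 32, 15)
grip [-0.045  -0.0541  0.0457] [0.0001 0.0001]
button [0.0038 0.0648 0.0495] [0.0004 0.0004]
```

```bash
python3 -m handwheel '[{"x":0,"y":0,"z":4,"wx":0,"wy":0,"wz":0},{"x":0.1,"y":0.1,"z":8,"wx":0,"wy":0,"wz":0},{"x":0.1,"y":0.1,"z":12,"wx":0,"wy":0,"wz":0},{"x":0.1,"y":0.1,"z":14.5,"wx":0,"wy":0,"wz":0},{"x":0.1,"y":0.1,"z":16,"wx":0,"wy":0,"wz":0},{"x":0.1,"y":0.1,"z":16.3,"wx":0,"wy":0,"wz":0},{"x":0.1,"y":0.1,"z":16.3,"wx":0,"wy":0,"wz":0}]' 0 && python3 -m handwheel '[{"x":0,"y":0,"z":0,"wx":0,"wy":0,"wz":0},{"x":0,"y":0,"z":0,"wx":0,"wy":0,"wz":0},{"x":0,"y":0,"z":0,"wx":0,"wy":0,"wz":0},{"x":0,"y":0,"z":0,"wx":0,"wy":0,"wz":0}]' -1
python3 - <<'E'
from g import *
print(incase());arc((.035,.048),.085,0,.97,0,10,8,.014,0,-.055)
E
```

```text
time: 10.05
eef_pos: [0.4996, 0.0513, 0.037]
ee_rot: [-0.209, 3.131, 0.0]
contact_force: [-0.5, 0.4, 0.2]
grip_width: 0.0443
grasp_force: 0.0
time: 10.55
eef_pos: [0.4992, 0.0501, 0.0365]
ee_rot: [-0.208, 3.133, -0.002]
contact_force: [0.4, -3.4, 4.0]
grip_width: 0.0157
grasp_force: 30.0
[-0.0487 -0.0548  0.0365]
{"x":0,"y":-0,"z":-0.8,"wx":-0.1,"wy":-1.1,"wz":-0},
{"x":-0.2,"y":-0,"z":-1.8,"wx":-0.1,"wy":-2.4,"wz":-0},
{"x":-0.5,"y":-0,"z":-2.8,"wx":-0.1,"wy":-3.6,"wz":-0},
{"x":-1,"y":-0,"z":-3.7,"wx":-0.1,"wy":-4.9,"wz":-0},
{"x":-1.5,"y":-0,"z":-4.6,"wx":-0.1,"wy":-6.1,"wz":-0},
{"x":-2.2,"y":-0,"z":-5.4,"wx":-0.1,"wy":-7.4,"wz":-0},
{"x":-3,"y":-0,"z":-6.1,"wx":-0.1,"wy":-8.6,"wz":-0},
{"x":-3.8,"y":-0,"z":-6.8,"wx":-0.1,"wy":-9.9,"wz":-0},
```

```bash
python3 -m handwheel '[{"x":0,"y":0,"z":-1,"wx":0,"wy":-1.2,"wz":0},{"x":-0.2,"y":0,"z":-2,"wx":0,"wy":-2.5,"wz":0},{"x":-0.5,"y":0,"z":-3,"wx":0,"wy":-3.7,"wz":0},{"x":-1,"y":0,"z":-3.9,"wx":0,"wy":-5,"wz":0},{"x":-1.5,"y":0,"z":-4.8,"wx":0,"wy":-6.2,"wz":0},{"x":-2.2,"y":0,"z":-5.6,"wx":0,"wy":-7.5,"wz":0},{"x":-3,"y":0,"z":-6.3,"wx":0,"wy":-8.7,"wz":0},{"x":-3.8,"y":0,"z":-7,"wx":0,"wy":-10,"wz":0}]'
cat > st.py <<'E'
from g import *
# lever angle from the grip (case-frame) given back distance
p,r,s=tool();b=.0115
g=B.T@(p-b*r.as_matrix()[:,2]-np.r_[C,0]);d=g-[.035,-.055,.048]
print("tcp",incase(),"grip pt",g.round(4),"rad",np.hypot(d[0],d[2]).round(4),"winder",np.arctan2(d[2],-d[0]).round(3),"tilt",np.degrees(np.arctan2(*( (B.T@r.as_matrix()[:,2])[[0,2]]*[1,-1]))).round(1))
E
python3 st.py
```

```text
time: 11.55
eef_pos: [0.5332, 0.0546, 0.1051]
ee_rot: [-0.197, 2.965, 0.014]
contact_force: [-2.3, -5.6, -8.8]
grip_width: 0.0157
grasp_force: 30.0
tcp [-0.0145 -0.0548  0.1051] grip pt [-0.0165 -0.0548  0.1164] rad 0.0856 winder 0.926 tilt 9.7
```

```bash
python3 -m handwheel '[{"x":-0.2,"y":0,"z":-0.2,"wx":0,"wy":0,"wz":0},{"x":-0.4,"y":0,"z":-0.3,"wx":0,"wy":0,"wz":0},{"x":-0.4,"y":0,"z":-0.3,"wx":0,"wy":0,"wz":0}]'
python3 st.py
python3 -m handwheel '[{"x":0,"y":0,"z":0,"wx":0,"wy":0,"wz":0},{"x":0,"y":0,"z":0,"wx":0,"wy":0,"wz":0},{"x":0,"y":0,"z":0,"wx":0,"wy":0,"wz":0}]' -0.1
python3 -m handwheel '[{"x":0,"y":0,"z":-3,"wx":0,"wy":0,"wz":0},{"x":0,"y":0,"z":-6,"wx":0,"wy":0,"wz":0},{"x":0,"y":0,"z":-8,"wx":0,"wy":0,"wz":0},{"x":0,"y":0,"z":-8,"wx":0,"wy":0,"wz":0}]'
python3 st.py
python3 - <<'E'
from g import *
p=robot.camera_params("wrist")
ims=[robot.capture(n)[:,:,::-1] for n in("wrist","side")]
cv2.imwrite("pics/w3.png",np.hstack([cv2.resize(ims[0],(400,300)),cv2.resize(ims[1][130:280,190:340],(300,300))]))
for th in(.46,.88,1.3): print(th,proj(p,np.r_[C,0]+B@[.035-.113*np.cos(th),-.055,.048+.113*np.sin(th)]).round(0)*400/560,proj(robot.camera_params("side"),np.r_[C,0]+B@[.035-.113*np.cos(th),-.055,.048+.113*np.sin(th)]).round(0)*2+[400-380,-260])
E
```

```text
time: 11.92
eef_pos: [0.5384, 0.0553, 0.1093]
ee_rot: [-0.196, 2.962, 0.015]
contact_force: [-0.2, -6.9, -8.0]
grip_width: 0.0159
grasp_force: 30.0
tcp [-0.0092 -0.0548  0.1093] grip pt [-0.0112 -0.0548  0.1206] rad 0.0861 winder 1.004 tilt 9.9
time: 12.3
eef_pos: [0.5405, 0.0575, 0.1106]
ee_rot: [-0.199, 2.957, 0.019]
contact_force: [0.6, 0.1, -0.1]
grip_width: 0.0395
grasp_force: 0.0
time: 12.8
eef_pos: [0.527, 0.0551, 0.1902]
ee_rot: [-0.197, 2.955, 0.018]
contact_force: [0.7, 0.3, -0.1]
grip_width: 0.0395
grasp_force: 0.0
tcp [-0.0205 -0.0535  0.1902] grip pt [-0.0226 -0.0535  0.2015] rad 0.164 winder 1.212 tilt 10.3
0.46 [200.71428571  93.57142857] [490. 156.]
0.88 [200.71428571 141.42857143] [516. 124.]
1.3 [200.71428571 201.42857143] [558. 100.]
```

View pics/w3.png

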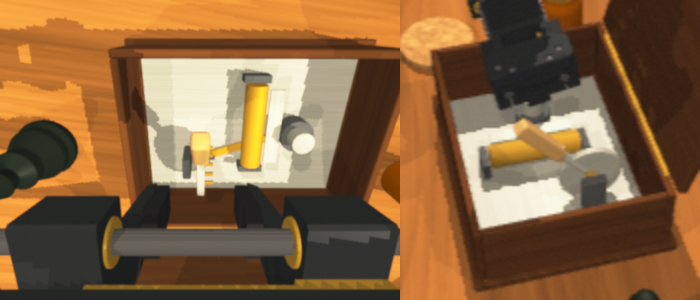

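Side crop: the lever tip at (520,124) matches notch 0.88, held on its own. Take it afresh.

```bash
python3 g.py -.0171 -.055 .1017 10
```

```text
(array([ 1.1, -0.1,  8.6]), array([0. , 0.1, 0. ])) [-0.0217 -0.0538  0.1883]
```

```bash
python3 -m handwheel '[{"x":0.9,"y":-0.1,"z":2,"wx":0,"wy":0,"wz":0},{"x":1.1,"y":-0.1,"z":5,"wx":0,"wy":0,"wz":0},{"x":1.1,"y":-0.1,"z":7.5,"wx":0,"wy":0,"wz":0},{"x":1.1,"y":-0.1,"z":8.6,"wx":0,"wy":0,"wz":0},{"x":1.1,"y":-0.1,"z":8.6,"wx":0,"wy":0,"wz":0}]' -0.1 && python3 -m handwheel '[{"x":0,"y":0,"z":0,"wx":0,"wy":0,"wz":0},{"x":0,"y":0,"z":0,"wx":0,"wy":0,"wz":0},{"x":0,"y":0,"z":0,"wx":0,"wy":0,"wz":0},{"x":0,"y":0,"z":0,"wx":0,"wy":0,"wz":0}]' -1
python3 st.py
python3 - <<'E'
from g import *
arc((.035,.048),.085,.88,1.6,10,28,8,.012,0,-.055)
E
```

```text
time: 13.52
eef_pos: [0.5297, 0.0545, 0.1011]
ee_rot: [-0.198, 2.961, 0.018]
contact_force: [0.4, 0.5, 0.2]
grip_width: 0.0394
grasp_force: 0.0
time: 14.02
eef_pos: [0.5305, 0.0541, 0.1025]
ee_rot: [-0.197, 2.959, 0.017]
contact_force: [-2.4, 0.0, 4.5]
grip_width: 0.0155
grasp_force: 30.0
tcp [-0.0173 -0.055   0.1025] grip pt [-0.0193 -0.055   0.1138] rad 0.0853 winder 0.881 tilt 10.1
{"x":-0.7,"y":-0,"z":-0.3,"wx":-0,"wy":-2.1,"wz":0},
{"x":-1.5,"y":-0,"z":-0.5,"wx":-0,"wy":-4.4,"wz":0},
{"x":-2.3,"y":-0,"z":-0.8,"wx":-0,"wy":-6.6,"wz":0},
{"x":-3.1,"y":-0,"z":-0.9,"wx":-0,"wy":-8.9,"wz":0},
{"x":-3.9,"y":-0,"z":-1,"wx":-0,"wy":-11.1,"wz":0},
{"x":-4.7,"y":-0,"z":-1,"wx":-0,"wy":-13.4,"wz":0},
{"x":-5.5,"y":-0,"z":-1,"wx":-0,"wy":-15.6,"wz":0},
{"x":-6.3,"y":-0,"z":-0.9,"wx":-0,"wy":-17.9,"wz":0},
```

```bash
python3 -m handwheel '[{"x":-0.7,"y":0,"z":-0.3,"wx":0,"wy":-2.2,"wz":0},{"x":-1.5,"y":0,"z":-0.5,"wx":0,"wy":-4.5,"wz":0},{"x":-2.3,"y":0,"z":-0.8,"wx":0,"wy":-6.7,"wz":0},{"x":-3.1,"y":0,"z":-0.9,"wx":0,"wy":-9,"wz":0},{"x":-3.9,"y":0,"z":-1,"wx":0,"wy":-11.2,"wz":0},{"x":-4.7,"y":0,"z":-1,"wx":0,"wy":-13.5,"wz":0},{"x":-5.5,"y":0,"z":-1,"wx":0,"wy":-15.7,"wz":0},{"x":-6.3,"y":0,"z":-0.9,"wx":0,"wy":-18,"wz":0}]'
python3 st.py
python3 - <<'E'
from g import *
arc((.035,.048),.085,1.6,2.25,28,44,8,.012,0,-.055)
E
```

```text
time: 15.02
eef_pos: [0.5859, 0.0614, 0.1212]
ee_rot: [-0.178, 2.66, 0.039]
contact_force: [-11.7, -3.6, 11.8]
grip_width: 0.0157
grasp_force: 30.0
tcp [ 0.0387 -0.055   0.1212] grip pt [ 0.0334 -0.055   0.1314] rad 0.0834 winder 1.551 tilt 27.3
{"x":-1.1,"y":0,"z":0.5,"wx":-0.1,"wy":-2.7,"wz":0.1},
{"x":-1.7,"y":0,"z":0.9,"wx":-0.1,"wy":-4.7,"wz":0.1},
{"x":-2.2,"y":0,"z":1.3,"wx":-0.1,"wy":-6.7,"wz":0.1},
{"x":-2.8,"y":0,"z":1.8,"wx":-0.1,"wy":-8.7,"wz":0.1},
{"x":-3.3,"y":0,"z":2.3,"wx":-0.1,"wy":-10.7,"wz":0.1},
{"x":-3.7,"y":0,"z":2.9,"wx":-0.1,"wy":-12.7,"wz":0.1},
{"x":-4.1,"y":0,"z":3.5,"wx":-0.1,"wy":-14.7,"wz":0.1},
{"x":-4.4,"y":0,"z":4.1,"wx":-0.1,"wy":-16.7,"wz":0.1},
```

```bash
python3 -m handwheel '[{"x":-0.6,"y":0,"z":0.1,"wx":0,"wy":-2,"wz":0},{"x":-1.2,"y":0,"z":0.5,"wx":0,"wy":-4,"wz":0},{"x":-1.8,"y":0,"z":0.9,"wx":0,"wy":-6,"wz":0},{"x":-2.4,"y":0,"z":1.4,"wx":0,"wy":-8,"wz":0},{"x":-2.9,"y":0,"z":1.9,"wx":0,"wy":-10,"wz":0},{"x":-3.3,"y":0,"z":2.5,"wx":0,"wy":-12,"wz":0},{"x":-3.7,"y":0,"z":3.1,"wx":0,"wy":-14,"wz":0},{"x":-4,"y":0,"z":3.7,"wx":0,"wy":-16,"wz":0}]'
python3 st.py
python3 - <<'E'
from g import *
arc((.035,.048),.085,2.25,2.25,44,44,1,.012,0,-.055)
E
```

```text
time: 16.02
eef_pos: [0.6504, 0.0697, 0.1173]
ee_rot: [-0.159, 2.355, 0.056]
contact_force: [5.6, 0.2, 32.2]
grip_width: 0.0153
grasp_force: 30.5
tcp [ 0.1037 -0.0554  0.1173] grip pt [ 0.0956 -0.0553  0.1254] rad 0.0983 winder 2.234 tilt 44.8
{"x":1.3,"y":0,"z":0.3,"wx":-0.3,"wy":0.8,"wz":0.3},
```

```bash
python3 -m handwheel '[{"x":0.2,"y":0,"z":-0.2,"wx":0,"wy":0,"wz":0},{"x":0.3,"y":0,"z":-0.3,"wx":0,"wy":0,"wz":0}]'
python3 st.py
python3 - <<'E'
from g import *
p=robot.camera_params("side");im=robot.capture("side")[:,:,::-1];cv2.imwrite("pics/s4.png",cv2.resize(im[110:250,200:380],(720,560),interpolation=cv2.INTER_CUBIC))
for th in(1.72,2.14,2.3): print(th,[((proj(p,np.r_[C,0]+B@[.035-d*np.cos(th),-.055,.048+d*np.sin(th)])-[200,110])*4).round(0) for d in(.049,.113)])
E
```

```text
time: 16.27
eef_pos: [0.647, 0.0692, 0.1181]
ee_rot: [-0.159, 2.354, 0.055]
contact_force: [8.2, 2.7, 33.5]
grip_width: 0.015
grasp_force: 30.1
tcp [ 0.1003 -0.0555  0.1181] grip pt [ 0.0921 -0.0554  0.1262] rad 0.0969 winder 2.202 tilt 44.9
1.72 [array([351., 354.]), array([373., 260.])]
2.14 [array([387., 356.]), array([459., 268.])]
2.3 [array([399., 360.]), array([485., 279.])]
```

View pics/s4.png

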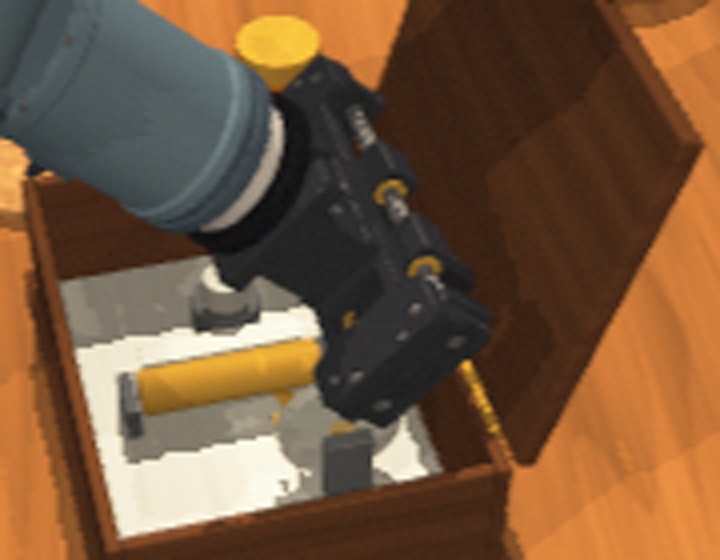

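```bash
python3 -m handwheel '[{"x":-0.2,"y":0,"z":-0.3,"wx":0,"wy":0,"wz":0},{"x":-0.4,"y":0,"z":-0.6,"wx":0,"wy":0,"wz":0},{"x":-0.4,"y":0,"z":-0.6,"wx":0,"wy":0,"wz":0}]'
python3 st.py
```

```text
time: 16.7
eef_pos: [0.6399, 0.0683, 0.12]
ee_rot: [-0.16, 2.367, 0.057]
contact_force: [3.2, 1.7, 17.5]
grip_width: 0.0154
grasp_force: 30.0
tcp [ 0.0931 -0.0554  0.12  ] grip pt [ 0.0851 -0.0553  0.1282] rad 0.0946 winder 2.129 tilt 44.1
```

```bash
python3 -m handwheel '[{"x":0,"y":0,"z":0,"wx":0,"wy":0,"wz":0},{"x":0,"y":0,"z":0,"wx":0,"wy":0,"wz":0},{"x":0,"y":0,"z":0,"wx":0,"wy":0,"wz":0}]' -0.1
python3 -m handwheel '[{"x":0,"y":0,"z":-2,"wx":0,"wy":0,"wz":0},{"x":0,"y":0,"z":-5,"wx":0,"wy":0,"wz":0},{"x":0,"y":0,"z":-8,"wx":0,"wy":0,"wz":0},{"x":0,"y":0,"z":-10,"wx":0,"wy":0,"wz":0},{"x":0,"y":0,"z":-10,"wx":0,"wy":0,"wz":0}]'
python3 st.py
python3 - <<'E'
from g import *
o=[]
for n,(x,y),s in(("side",(200,110),3),("scene",(210,120),3)):
    p=robot.camera_params(n);im=robot.capture(n)[:,:,::-1];o.append(cv2.resize(im[y:y+150,x:x+130],None,fx=s,fy=s))
    for th in(1.72,2.14): print(n,th,[((proj(p,np.r_[C,0]+B@[.035-d*np.cos(th),-.055,.048+d*np.sin(th)])-[x,y])*s).round(0)+[390*(n=="scene"),0] for d in(.049,.113)])
cv2.imwrite("pics/s5.png",np.hstack(o))
E
```

```text
time: 17.08
eef_pos: [0.6336, 0.0671, 0.1135]
ee_rot: [-0.159, 2.382, 0.06]
contact_force: [-0.5, -0.1, 0.4]
grip_width: 0.0391
grasp_force: 0.0
time: 17.7
eef_pos: [0.5657, 0.0581, 0.1874]
ee_rot: [-0.16, 2.38, 0.058]
contact_force: [0.1, 0.3, -0.7]
grip_width: 0.0394
grasp_force: 0.0
tcp [ 0.0182 -0.0557  0.1874] grip pt [ 0.0103 -0.0557  0.1957] rad 0.1498 winder 1.405 tilt 43.4
side 1.72 [array([263., 265.]), array([280., 195.])]
side 2.14 [array([290., 267.]), array([344., 201.])]
scene 1.72 [array([540., 261.]), array([528., 224.])]
scene 2.14 [array([523., 278.]), array([486., 265.])]
```

View pics/s5.png

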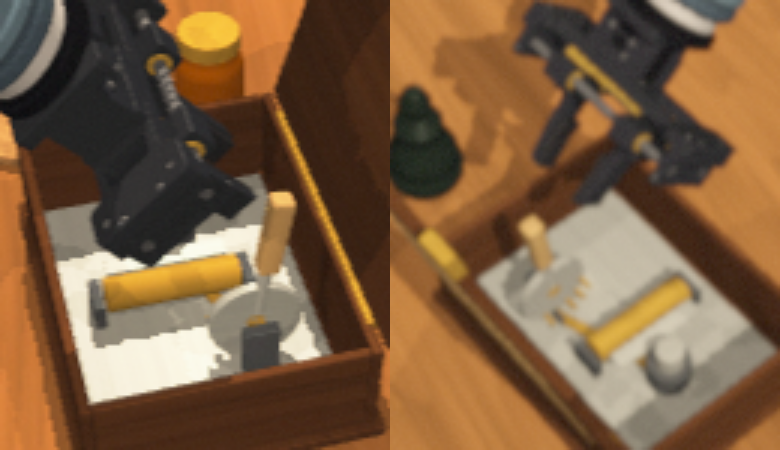

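The lever stands at 1.72, since its grip in the side crop runs (265,270) to (281,195); my grip slid before the last notch. It rests on the ratchet and the tool is clear. I'll bring it over with closed fingertips pressing squarely on its front face.

Run:
```python
from g import *
print(todo(.0277,-.055,.138,45)); 
# body-corner check in the earlier crop
p=robot.camera_params("side")
print(((proj(p,np.r_[C,0]+B@[-.053,-.148,.208])-[200,110])*3).round())
print(((proj(p,np.r_[C,0]+B@[-.053,-.055-.06,.208])-[200,110])*3).round())
```

```text
(array([2.7, 0.1, 4.1]), array([-0.1, -1.7,  0.1]))
[147. 279.]
[135. 237.]
```

```bash
python3 -m handwheel '[{"x":1.3,"y":0,"z":1,"wx":0,"wy":-1,"wz":0},{"x":2.7,"y":0.1,"z":2.5,"wx":0,"wy":-1.7,"wz":0},{"x":2.7,"y":0.1,"z":4.1,"wx":0,"wy":-1.7,"wz":0},{"x":2.7,"y":0.1,"z":4.1,"wx":0,"wy":-1.7,"wz":0},{"x":2.7,"y":0.1,"z":4.1,"wx":0,"wy":-1.7,"wz":0}]' -1
python3 - <<'E'
from g import *
print(incase());arc((.035,.048),.09,1.6,2.28,45,50,8,0,-.008,-.055)
E
```

```text
time: 18.42
eef_pos: [0.5744, 0.0607, 0.1383]
ee_rot: [-0.157, 2.352, 0.062]
contact_force: [-0.6, -0.2, -0.9]
grip_width: 0.0006
grasp_force: 0.0
[ 0.0271 -0.0543  0.1383]
{"x":-0.7,"y":-0.1,"z":0.7,"wx":-0.1,"wy":-0.6,"wz":0.1},
{"x":-1.2,"y":-0.1,"z":1.3,"wx":-0.1,"wy":-1.2,"wz":0.1},
{"x":-1.7,"y":-0.1,"z":1.9,"wx":-0.1,"wy":-1.9,"wz":0.1},
{"x":-2.1,"y":-0.1,"z":2.6,"wx":-0.1,"wy":-2.5,"wz":0.1},
{"x":-2.4,"y":-0.1,"z":3.3,"wx":-0.1,"wy":-3.1,"wz":0.1},
{"x":-2.7,"y":-0.1,"z":4,"wx":-0.1,"wy":-3.7,"wz":0.1},
{"x":-2.9,"y":-0.1,"z":4.7,"wx":-0.1,"wy":-4.4,"wz":0.1},
{"x":-3.1,"y":-0.1,"z":5.5,"wx":-0.1,"wy":-5,"wz":0.1},
```

```bash
python3 -m handwheel '[{"x":-0.7,"y":-0.1,"z":0.7,"wx":0,"wy":-0.6,"wz":0},{"x":-1.2,"y":-0.1,"z":1.3,"wx":0,"wy":-1.2,"wz":0},{"x":-1.7,"y":-0.1,"z":1.9,"wx":0,"wy":-1.9,"wz":0},{"x":-2.1,"y":-0.1,"z":2.6,"wx":0,"wy":-2.5,"wz":0},{"x":-2.4,"y":-0.1,"z":3.3,"wx":0,"wy":-3.1,"wz":0},{"x":-2.7,"y":-0.1,"z":4,"wx":0,"wy":-3.7,"wz":0}]'
cat > sp.py <<'E'
from g import *
p,r,s=tool();q=B.T@(p-np.r_[C,0]);z=B.T@r.as_matrix()[:,2];x=B.T@r.as_matrix()[:,0]
# lever angle so that a tip corner or tip centre touches the front face (8 mm off the axis)
def ang(c):
    d=c-[.035,0,.048];rad=np.hypot(d[0],d[2]);return np.arctan2(d[2],-d[0])+np.arcsin(.008/rad)
print("tip",q.round(4),"angle",max(ang(q),ang(q-.009*x),ang(q+.009*x)).round(3),"f",np.round(s["contact_force"],1),"tilt",np.degrees(np.arctan2(z[0],-z[2])).round(1))
E
python3 sp.py
```

```text
time: 19.18
eef_pos: [0.6218, 0.0656, 0.1289]
ee_rot: [-0.153, 2.287, 0.066]
contact_force: [-3.4, -0.3, -0.4]
grip_width: 0.0007
grasp_force: 1.3
tip [ 0.0748 -0.0556  0.1289] angle 2.133 f [-3.4 -0.3 -0.4] tilt 48.8
```

```bash
python3 -m handwheel '[{"x":-0.2,"y":0,"z":0.5,"wx":0,"wy":-0.6,"wz":0},{"x":-0.3,"y":0,"z":1,"wx":0,"wy":-1,"wz":0},{"x":-0.3,"y":0,"z":1,"wx":0,"wy":-1,"wz":0}]'
python3 sp.py
```

```text
time: 19.55
eef_pos: [0.6317, 0.0667, 0.1252]
ee_rot: [-0.151, 2.268, 0.066]
contact_force: [-1.4, -0.4, 1.0]
grip_width: 0.0004
grasp_force: 1.2
tip [ 0.0847 -0.0559  0.1252] angle 2.234 f [-1.4 -0.4  1. ] tilt 49.8
```

```bash
python3 -m handwheel '[{"x":0,"y":0,"z":0.2,"wx":0,"wy":0,"wz":0},{"x":0,"y":0,"z":0.2,"wx":0,"wy":0,"wz":0}]'
python3 sp.py
python3 -m handwheel '[{"x":0,"y":0,"z":-0.5,"wx":0,"wy":0,"wz":0},{"x":0,"y":0,"z":-1,"wx":0,"wy":0,"wz":0},{"x":0,"y":0,"z":-2.5,"wx":0,"wy":0,"wz":0},{"x":0,"y":0,"z":-5,"wx":0,"wy":0,"wz":0},{"x":0,"y":0,"z":-9,"wx":0,"wy":0,"wz":0},{"x":0,"y":0,"z":-12,"wx":0,"wy":0,"wz":0},{"x":0,"y":0,"z":-12,"wx":0,"wy":0,"wz":0}]'
python3 - <<'E'
from g import *
o=[]
for n,(x,y),s in(("side",(200,110),3),("scene",(210,120),3)):
    p=robot.camera_params(n);im=robot.capture(n)[:,:,::-1];o.append(cv2.resize(im[y:y+150,x:x+130],None,fx=s,fy=s))
cv2.imwrite("pics/s6.png",np.hstack(o))
print(incase(),todo(0,.06,.15,0))
E
```

```text
time: 19.8
eef_pos: [0.633, 0.0669, 0.1241]
ee_rot: [-0.151, 2.268, 0.066]
contact_force: [-2.1, -1.2, 1.8]
grip_width: 0.0003
grasp_force: 1.3
tip [ 0.0861 -0.0559  0.1241] angle 2.251 f [-2.1 -1.2  1.8] tilt 49.8
time: 20.68
eef_pos: [0.5671, 0.0547, 0.2076]
ee_rot: [-0.15, 2.287, 0.063]
contact_force: [0.3, 0.2, 0.2]
grip_width: 0.0003
grasp_force: 0.0
[ 0.0195 -0.0563  0.2078] (array([ 5.6, 11.6,  2.3]), array([-0.1, 48.8,  0.2]))
```

View pics/s6.png

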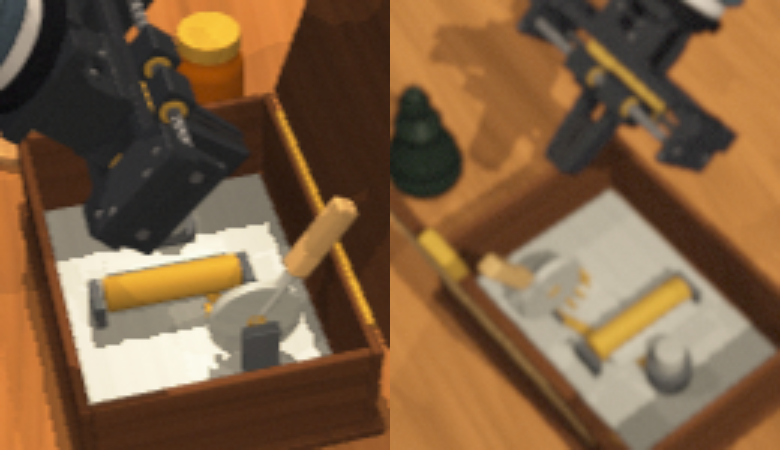

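Side crop: the lever tip at (343,203) matches 2.14, so it is on the last notch. Next the button.

```bash
python3 -m handwheel '[{"x":0.8,"y":1.5,"z":0.2,"wx":0,"wy":7,"wz":0},{"x":1.6,"y":3,"z":0.5,"wx":0,"wy":14,"wz":0},{"x":2.4,"y":5,"z":0.9,"wx":0,"wy":21,"wz":0},{"x":3.3,"y":7,"z":1.2,"wx":0,"wy":28,"wz":0},{"x":4.1,"y":9,"z":1.6,"wx":0,"wy":35,"wz":0},{"x":4.9,"y":10.8,"z":2,"wx":0,"wy":42,"wz":0},{"x":5.6,"y":11.8,"z":2.3,"wx":0,"wy":48.8,"wz":0},{"x":5.6,"y":11.8,"z":2.3,"wx":0,"wy":48.8,"wz":0}]' -1
python3 g.py 0 .062 .065 0
```

```text
time: 21.78
eef_pos: [0.5319, 0.1739, 0.1489]
ee_rot: [0.214, -3.132, 0.001]
contact_force: [-0.3, 0.2, -0.4]
grip_width: 0.0003
grasp_force: 0.0
(array([-0. , -0.2,  8.4]), array([-0. , -0.1,  0.2])) [-0.      0.0636  0.1489]
```

```bash
python3 -m handwheel '[{"x":0,"y":-0.1,"z":3,"wx":0,"wy":0,"wz":0},{"x":0,"y":-0.2,"z":6,"wx":0,"wy":0,"wz":0},{"x":0,"y":-0.2,"z":8,"wx":0,"wy":0,"wz":0},{"x":0,"y":-0.2,"z":8.6,"wx":0,"wy":0,"wz":0},{"x":0,"y":-0.2,"z":8.8,"wx":0,"wy":0,"wz":0}]'
python3 -m handwheel '[{"x":0,"y":0,"z":0.2,"wx":0,"wy":0,"wz":0},{"x":0,"y":0,"z":0.4,"wx":0,"wy":0,"wz":0},{"x":0,"y":0,"z":0.6,"wx":0,"wy":0,"wz":0},{"x":0,"y":0,"z":0.8,"wx":0,"wy":0,"wz":0},{"x":0,"y":0,"z":1,"wx":0,"wy":0,"wz":0},{"x":0,"y":0,"z":1.2,"wx":0,"wy":0,"wz":0},{"x":0,"y":0,"z":1.3,"wx":0,"wy":0,"wz":0}]'
```

```text
time: 22.4
eef_pos: [0.5321, 0.1696, 0.062]
ee_rot: [0.21, -3.134, 0.002]
contact_force: [-0.5, 0.5, 0.3]
grip_width: 0.0005
grasp_force: 0.0
time: 23.28
eef_pos: [0.5327, 0.1698, 0.0512]
ee_rot: [-0.209, 3.135, -0.005]
contact_force: [-7.6, -6.3, 35.2]
grip_width: 0.0008
grasp_force: 17.9
```

```bash
python3 -m handwheel '[{"x":0,"y":0,"z":-0.2,"wx":0,"wy":0,"wz":0},{"x":0,"y":0,"z":-0.3,"wx":0,"wy":0,"wz":0},{"x":0,"y":0,"z":-0.3,"wx":0,"wy":0,"wz":0},{"x":0,"y":0,"z":-0.3,"wx":0,"wy":0,"wz":0},{"x":0,"y":0,"z":-0.3,"wx":0,"wy":0,"wz":0},{"x":0,"y":0,"z":-0.3,"wx":0,"wy":0,"wz":0},{"x":0,"y":0,"z":-0.3,"wx":0,"wy":0,"wz":0},{"x":0,"y":0,"z":-0.3,"wx":0,"wy":0,"wz":0}]'
python3 -m handwheel '[{"x":0,"y":0,"z":0,"wx":0,"wy":0,"wz":0},{"x":0,"y":0,"z":0,"wx":0,"wy":0,"wz":0},{"x":0,"y":0,"z":0,"wx":0,"wy":0,"wz":0},{"x":0,"y":0,"z":0,"wx":0,"wy":0,"wz":0},{"x":0,"y":0,"z":0,"wx":0,"wy":0,"wz":0},{"x":0,"y":0,"z":0,"wx":0,"wy":0,"wz":0},{"x":0,"y":0,"z":0,"wx":0,"wy":0,"wz":0},{"x":0,"y":0,"z":0,"wx":0,"wy":0,"wz":0}]'
python3 - <<'E'
from g import *
o=[]
for n,(x,y),s in(("side",(200,110),3),("wrist",(150,120),1.5)):
    im=robot.capture(n)[:,:,::-1];im=im[y:y+150,x:x+130] if n=="side" else im[100:400,0:260];o.append(cv2.resize(im,(390,450)))
cv2.imwrite("pics/s7.png",np.hstack(o))
E
```

```text
time: 24.28
eef_pos: [0.5323, 0.1695, 0.0516]
ee_rot: [0.209, -3.133, 0.002]
contact_force: [4.0, 1.9, 5.8]
grip_width: 0.0004
grasp_force: 2.3
time: 25.28
eef_pos: [0.532, 0.1692, 0.0515]
ee_rot: [0.209, -3.133, 0.003]
contact_force: [3.1, 1.9, 4.7]
grip_width: 0.0002
grasp_force: 2.4
```

View pics/s7.png

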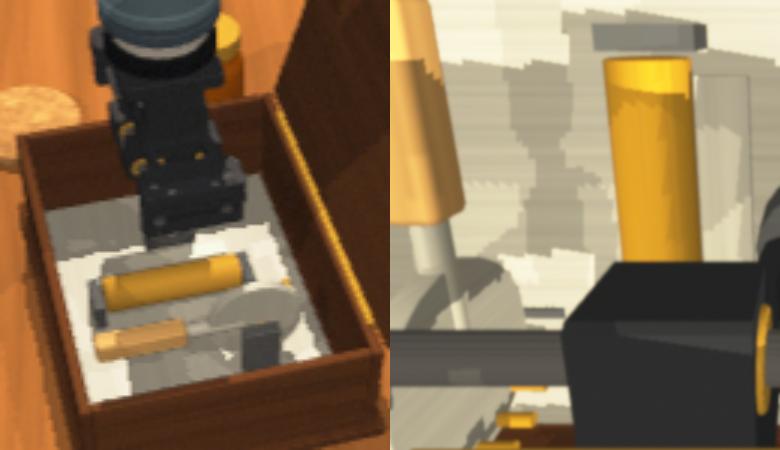

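The lever grip in the side crop lies at (95–187, 320–360), its starting place. I'll hold a little longer, compare numerically, then release.

```bash
python3 -m handwheel '[{"x":0,"y":0,"z":0.1,"wx":0,"wy":0,"wz":0},{"x":0,"y":0,"z":0.1,"wx":0,"wy":0,"wz":0},{"x":0,"y":0,"z":0.1,"wx":0,"wy":0,"wz":0},{"x":0,"y":0,"z":0.1,"wx":0,"wy":0,"wz":0},{"x":0,"y":0,"z":0.1,"wx":0,"wy":0,"wz":0},{"x":0,"y":0,"z":0.1,"wx":0,"wy":0,"wz":0},{"x":0,"y":0,"z":0.1,"wx":0,"wy":0,"wz":0},{"x":0,"y":0,"z":0.1,"wx":0,"wy":0,"wz":0}]'
cat > lv.py <<'E'
from g import *
for im in(cv2.imread("pics/side1.png"),robot.capture("side")[:,:,::-1].copy()):
    h=cv2.cvtColor(im,cv2.COLOR_BGR2HSV)
    m=np.zeros((420,560),np.uint8);m[214:232,228:264]=cv2.inRange(h,(10,90,130),(30,255,255))[214:232,228:264]
    c=max(cv2.findContours(m,0,1)[0],key=cv2.contourArea);M=cv2.moments(c);print(M["m10"]/M["m00"],M["m01"]/M["m00"],cv2.boundingRect(c))
E
python3 lv.py
```

```text
time: 26.38
eef_pos: [0.5321, 0.1694, 0.0514]
ee_rot: [0.209, -3.133, 0.004]
contact_force: [1.0, -0.0, 13.5]
grip_width: 0.0002
grasp_force: 6.9
246.526149968494 222.78134845620667 (231, 216, 32, 15)
246.56297709923663 222.90648854961833 (231, 216, 32, 15)
```

Identical to the starting level position. Releasing the button and backing away.

```bash
python3 -m handwheel '[{"x":0,"y":0,"z":-1,"wx":0,"wy":0,"wz":0},{"x":0,"y":0,"z":-2,"wx":0,"wy":0,"wz":0},{"x":0,"y":0,"z":-5,"wx":0,"wy":0,"wz":0},{"x":0,"y":0,"z":-9,"wx":0,"wy":0,"wz":0},{"x":0,"y":0,"z":-13,"wx":0,"wy":0,"wz":0},{"x":4,"y":0,"z":-16,"wx":0,"wy":0,"wz":0},{"x":8,"y":0,"z":-18,"wx":0,"wy":0,"wz":0},{"x":8,"y":0,"z":-18,"wx":0,"wy":0,"wz":0}]'
python3 lv.py
python3 - <<'E'
from g import *
o=[cv2.resize(robot.capture(n)[:,:,::-1],(400,300)) for n in("side","scene")]
cv2.imwrite("pics/s8.png",np.hstack(o))
E
```

```text
time: 27.42
eef_pos: [0.4506, 0.158, 0.2313]
ee_rot: [0.211, -3.132, 0.009]
contact_force: [0.5, 0.2, 0.3]
grip_width: 0.0007
grasp_force: 0.0
246.526149968494 222.78134845620667 (231, 216, 32, 15)
246.46955430006275 222.78970495919648 (231, 216, 32, 15)
```

View pics/s8.png

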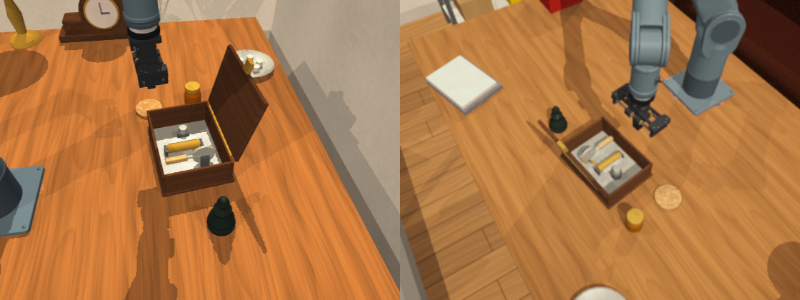

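The lid is open, the lever is down, the button (183,130 in the side half) is up, the ornaments are in place and the arm is clear.

```bash
python3 -c "
from station import robot
print(robot.hand_in())"
```

```text
the job is handed in; nothing more can be done
None
```

The music box was played and handed in at about 27 s: lid open on its stop, lever held at notch 0.88, then a slipped grip left it at 1.72 before closed fingertips pushed it to the last notch (2.14), then released by the button until it ran fully down, button up and ornaments untouched; the verdict was not shown to me.

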